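# Fit a socket chisel's handle

### The job

The head of a socket chisel is clamped upright in the small vise. Take its handle, the one with the steel hoop round its butt, from the handle rack, stand it in the socket by its tapered end and let go of it; then take the soft-faced hammer by its head and tap the butt of the handle, firmly but never hard, until the handle goes in no further and is wedged tight. Leave the handle standing straight in the chisel, stand the hammer back on the bench on its face, clear of the vise, and disturb nothing else.

Things in the scene. Friction and masses are not known exactly. Their poses are not given: they have to be found in the camera images.
- handle: Wooden chisel handle with a steel hoop round its butt; 138 mm, 110 g, upright in the rack, taper down. Origin: centre of the taper's small end; z towards the butt. From there up: tapered tenon 44 mm (14.4 mm thick at the tip, 21 at its root); collar 31 mm wide, 8 mm high, which rests on the rack's top, the tenon loose in a hole; grip 28 mm thick; hoop at 116 to 130 mm. Hold it about 95 mm up.
- handle_shoulder (a point): On the handle's axis at the flat shoulder under the collar, 44 mm from the tip; axes as the handle. Let go in the socket, it stops 4 to 18 mm above the socket's mouth; wedged tight, 0.5 to 12 mm above it. That depth differs from chisel to chisel and cannot be seen beforehand; it never touches the rim.
- handle_butt (a point): Centre of the handle's slightly domed butt, 138 mm from the tip; axes as the handle. The hammer taps here. From loose, the push needed rises over some 3 to 6 mm to about 7 to 13 N; then its end beds in the socket and it stops dead. Tight: a tap of 15 N or more no longer moves it. 15 to 25 N at the stop is right, over 35 N spoils the fit. Once tight, friction holds it.
- socket_mouth (a point): Centre of the mouth of the chisel's steel socket, 140 mm above the bench: a round hole opening straight up, 23 mm wide at the rim (29 outside), 50 mm deep, narrowing with the handle's own taper; z up. It guides in a tip that is up to about 3 mm off centre.
- vise: Small grey drill-press vise bolted to the bench, base 180 x 95 mm, jaws 50 mm high with wooden liners, clamping the chisel's blade; origin on the bench under the chisel, whose axis runs straight up from it; x away from the vise's screw handle, z up.
- rack: Wooden handle rack fixed to the bench, 62 (x) x 190 (y) x 56 mm, origin at the centre of its underside; three holes 25 mm wide, 50 mm deep, in a row along its y, 60 mm apart, each with a handle. Fingers that close along the rack's x have room on both sides.
- hammer: Soft-faced hammer standing on one face: head an upright cylinder 36 mm thick, 84 mm tall (white faces, dark steel barrel); wooden shaft 21 mm thick leaving it level, 42 mm up, along x to 215 mm. Origin: centre of the lower face, the one that taps; z up. Hold the head near its top (64 mm up), fingers closing along y, across the shaft. About 420 g.
- hammer_top (a point): Centre of the hammer's upper face, 84 mm above the lower one; axes as the hammer.
- palm_handle: Another handle in the rack, short, with a brass ferrule and a ball-shaped grip 39 mm wide, rising 58 mm above the rack; not wanted. Origin at the foot of its tenon, 44 mm below the rack's top.
- slim_handle: Another handle in the rack, slim (23 mm), without hoop, rising 93 mm above the rack; not wanted. Origin at the foot of its tenon, 44 mm below the rack's top.
- whetstone: Grey whetstone, 70 x 205 x 34 mm, lying flat; origin under its centre. Leave alone.
- nagura: Small dressing stone, 32 x 50 x 26 mm; origin under its centre. Leave alone.
- spray_bottle: Clear spray bottle with a white head, 68 mm in diameter, 180 mm tall; origin under its centre. Leave alone.
- wood_block: Bare wooden block, 60 x 140 x 32 mm; origin under its centre. Leave alone.
- spare_chisel: A complete chisel lying on the bench, 262 mm long along its x, 28 mm thick; origin on the bench under its middle. Leave alone.
Mind the look-alikes: they are no part of the job. Leave any green look-alike of the hammer alone.

How it is judged:
By the outcome, as a careful person would: the job done as asked, in the order asked, and still so for the second after the job is handed in, with the robot touching nothing.
It also fails if it takes over 64 s, if anything falls off the work surface, if the arm or the gripper's body presses on something with over 40 N, if the wrist force passes 120 N, or if a joint passes its speed limit or range.

### The arm

A 6-joint arm with a two-finger parallel gripper is mounted at the origin on the work surface. World frame = base frame: x ahead of the robot, y to its left, z up, the work surface at z = 0. Lengths are in mm, angles in rad, forces in N, time in s.
With the tool pointing down it reaches from about 400 to 925 mm from the base axis. Payload 12.5 kg.
Tool frame: the origin (TCP) lies at the very end of the fingers, on their centre line; the grasp point (between the pads) lies 19 mm behind it; z points along the fingers, y is the line along which they close (so a half turn about z gives the same grasp; the last joint's range is limited). The gripper opens to 95 mm and grips with 3 to 60 N. Pads are 20 mm wide; open, the fingers measure 119 mm over their backs; the gripper's body (75 mm by 180 mm) begins 59 mm behind the grasp point.
Start: joints at [1.027, 0.491, 1.559, -0, 1.092, -0.106], TCP at [264.954, 566.08, 214.661] pointing down, gripper open.
Joint ranges: [-3.1, 3.1], [-0.84, 2.19], [0.05, 2.79], [-1.13, 4.28], [0.06, 2.93], [-2.69, 2.69]. Speed limits (rad/s): [2.22, 2.22, 2.79, 3.14, 3.14, 3.14].

### API

Orientations are given as [roll, pitch, yaw] about the fixed x, y, z axes, in that order (R = Rz(yaw) Ry(pitch) Rx(roll)).
In Python, from cell import state, imaging, env, spot_in, mark_of gives the robot as it stands. The module is installed in compiled form; this text tells all that it offers.
- The arm moves only by the tool step_arm, never from a script. Its argument "increments" is a list of rows, each an object with "slide": the shift along the tool's x, y, z in m, a list of three; "roll": the turn about the tool's z in rad. A call has 1 to 5 rows; each row is the pose to reach, as a shift and turn from the pose commanded when the call began, along the tool's axes at that moment; what a row does not reach only later rows make up. A row lasts 1/8 s, in which the tool goes at most 62.5 mm and 10.7 degrees, less where a joint would pass 70% of its speed; a pose out of reach is approached as far as the arm can. A call with a gripper value outside its range is refused whole. "fingers" is the opening, from 0 (shut) to 1 (fully open), set as the call begins (left out, the last holds). The fingers move at their own pace and stop on an object; the grip force is fixed at half the most. Time passes only in rows, so rows that repeat a pose let the fingers close. It gives the time, the measured TCP pose, the force, the opening and the grip force at its end, in the units of the state.
- state(): the state, without advancing time (a new reading comes with each control period).
- imaging.read_camera(name): name is "scene" or "top"; returns a dict with "color" (400x640x3 uint8, red, green, blue), "z_map" (400x640 float32, mm along the optical axis (not along the pixel's ray), 0 where there is no reading), "intrinsics" (3x3 intrinsics, pixels), "camera_from_world" (4x4, takes a point from world to camera coordinates). Camera axes: x right, y up, looking along -z (the intrinsics and any distortion apply to the point x, -y, -z); pixel columns grow to the right and rows downward; lengths in mm; the calibration is good to about 2 mm. A picture is of the moment at which its call begins.
- env.job_done(): hands the job in; it is judged then, once.
Trained networks look in the newest picture that a camera, given by its name, has taken for a name from the list of things; names that differ only in an ending like _2 or _b are one class to them, and where a whole thing is asked for, a point or a joint stands for the part that bears it (a point fixed in the world has none). Each returns a list of dicts, best first, with "confidence" (0 to 1); they miss things now and then, are a little off and sometimes report something else, mostly with a low value. They report only what shows in the picture. A call takes as long as a camera call. They do not tell look-alikes from the thing itself.
- spot_in(camera, target): "bbox" ([left, top, right, bottom] in pixels, round what is visible of it).
- mark_of(camera, target): "uv" ([column, row] in pixels: a listed point, or the origin of a listed thing).
The state is a dict: "t": time; "joints": joint angles; "qvel": joint speeds; "tau": joint torques, N m; "eef_pos": TCP position; "tcp_rot": TCP orientation; "ft_force": force on the tool from outside, world axes, zero at the start; "moment": the same for the moment, N m; "opening": opening from 0.0 (shut) to 1.0 (fully open); "grip_force": force on a finger pad.
Only numpy, scipy, OpenCV 4.12 (cv2) and the standard library are available. Lean on these libraries where they do the work, as an engineer would, in place of code of your own. Each camera call takes 0.05 s, during which the arm holds its last target. There are 200 camera calls.

## Working session

There is one attempt and no reset: what is moved stays moved. The work goes in short steps, Python scripts to look and compute and a tool call to move; the robot and the scene stay as the last step left them, time stands still between calls to the robot, and variables do not carry over. Pictures are saved under pics/ and viewed, at most 10 in all, crops included, and the job is handed in when it is done.

Besides the shell and the picture viewer there is one more tool, called after ">>>" by a JSON object that holds its "method" and its "body". step_arm: Moves the arm, as the interface text tells. Its arguments: {"type":"object","properties":{"increments":{"type":"array"},"fingers":{"type":"number"}},"required":["increments"]}

```bash
mkdir -p pics
cat > h.py <<'E'
import numpy as np, cv2
from cell import state, imaging, env, spot_in, mark_of
def look(n): 
    return imaging.read_camera(n)
def px2w(im,u,v,z=None,d=None):
    K=np.array(im["intrinsics"]);T=np.linalg.inv(np.array(im["camera_from_world"]))
    r=np.linalg.inv(K)@[u,v,1]; r=np.array([r[0],-r[1],-r[2]])
    R=T[:3,:3]@r; c=T[:3,3]
    if z is not None: return c+R*(z-c[2])/R[2]
    return c+R*d
def cloud(im):
    h,w=im["z_map"].shape; K=np.array(im["intrinsics"]);T=np.linalg.inv(np.array(im["camera_from_world"]))
    u,v=np.meshgrid(np.arange(w),np.arange(h)); d=im["z_map"]
    P=np.stack([(u-K[0,2])/K[0,0]*d,-(v-K[1,2])/K[1,1]*d,-d],-1)
    return P@T[:3,:3].T+T[:3,3]
E
python3 - <<'E'
from h import *
ims={}
for n in("scene","top"):
    im=look(n); ims[n]=im; cv2.imwrite(f"pics/{n}0.png",im["color"][:,:,::-1])
    print(n,np.linalg.inv(im["camera_from_world"])[:3,3].round())
    for t in "handle handle_butt handle_shoulder socket_mouth vise rack hammer hammer_top palm_handle slim_handle".split():
        z=dict(handle_butt=150,socket_mouth=140,hammer_top=84,handle=12,hammer=0,handle_shoulder=56,palm_handle=12,slim_handle=12).get(t,0)
        for m in mark_of(n,t)[:3]:
            print(t,round(m["confidence"],2),np.round(m["uv"]),px2w(im,*m["uv"],z=z).round(0)[:2])
s=state(); print(s)
E
```

```text
scene [1242. -298.  754.]
handle 0.65 [461. 188.] [558. 394.]
handle_butt 0.88 [470. 148.] [569. 376.]
handle_shoulder 0.94 [469. 172.] [556. 410.]
socket_mouth 0.64 [336. 171.] [512.  44.]
vise 0.92 [333. 218.] [520.  35.]
vise 0.21 [472. 147.] [401. 554.]
rack 0.75 [449. 199.] [574. 346.]
rack 0.43 [335. 170.] [344. 119.]
rack 0.29 [204. 204.] [ 341. -255.]
hammer 0.81 [190. 258.] [ 516. -320.]
hammer 0.76 [150. 265.] [ 502. -407.]
hammer_top 0.61 [143. 239.] [ 504. -402.]
hammer_top 0.59 [183. 232.] [ 515. -319.]
palm_handle 0.64 [444. 200.] [583. 323.]
palm_handle 0.3 [251. 199.] [ 384. -138.]
slim_handle 0.84 [429. 205.] [584. 274.]
slim_handle 0.59 [391. 280.] [757.  65.]
top [ 324.  -15. 1375.]
handle 0.57 [184. 192.] [559. 391.]
handle_butt 0.75 [166. 185.] [553. 402.]
handle_shoulder 0.49 [180. 188.] [562. 391.]
socket_mouth 0.89 [291. 200.] [517.  50.]
vise 0.72 [293. 207.] [518.  51.]
vise 0.57 [409. 207.] [ 522. -312.]
rack 0.87 [204. 187.] [577. 333.]
hammer 0.94 [437. 210.] [ 514. -398.]
hammer 0.89 [410. 205.] [ 528. -315.]
hammer_top 0.72 [420. 207.] [ 511. -327.]
hammer_top 0.65 [449. 206.] [ 514. -411.]
palm_handle 0.61 [200. 191.] [562. 341.]
slim_handle 0.54 [222. 186.] [580. 274.]
{'t': 1.1, 'joints': array([ 1.02740596e+00,  4.90926755e-01,  1.55892061e+00, -1.41769645e-05,
        1.09172143e+00, -1.05576807e-01]), 'qvel': array([ 6.14016781e-04, -6.85882141e-05,  4.69221930e-04,  6.30279467e-04,
        3.12129703e-04,  1.90479768e-04]), 'tau': array([-1.26035437e-03, -6.12470841e+01, -2.58438170e+01,  6.93260576e-02,
        4.44989756e-02, -1.33186637e-05]), 'eef_pos': array([264.94535916, 566.0661194 , 214.63720744]), 'tcp_rot': array([3.14157025e+00, 1.50253909e-05, 2.70378563e+00]), 'ft_force': array([-0.42303453, -0.83095133,  0.32828408]), 'moment': array([ 0.0083481 , -0.01598922, -0.01653723]), 'grip_force': 0.0, 'opening': 1.001035488838299}
```

View pics/scene0.png

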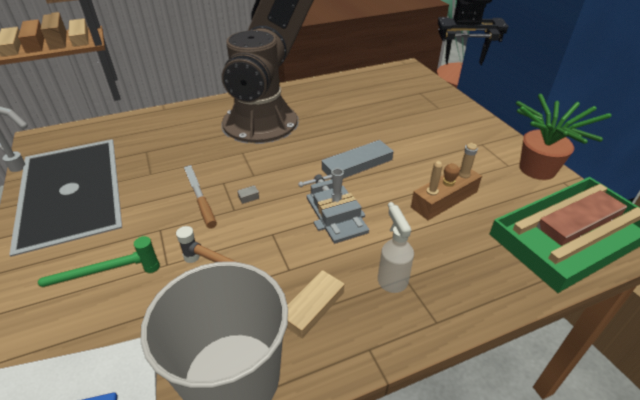

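View pics/top0.png

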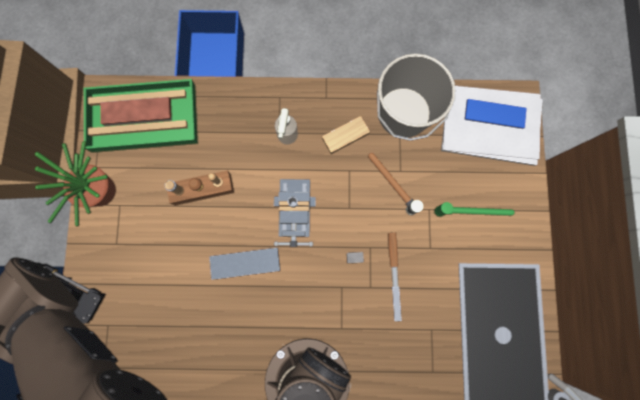

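The wanted handle is at the rack's left end, seen in the top view at (170,187). The socket is at (292,202) and the white-faced hammer at (416,206), with its shaft running up-left to (372,156). The green look-alike at (445,209) stays untouched. Next I refine these positions using depth.

Run:
```python
from h import *
for n in("scene","top"):
    im=look(n); P=cloud(im); v=im["z_map"]>0
    def sel(c,r,z0,z1):
        m=v&(np.hypot(P[...,0]-c[0],P[...,1]-c[1])<r)&(P[...,2]>z0)&(P[...,2]<z1); return P[m]
    def rep(t,p):
        if len(p)<3: print(n,t,len(p));return
        c,(w),a=cv2.minAreaRect(p[:,:2].astype(np.float32)); print(n,t,len(p),"med",np.median(p,0).round(1),"rect",np.round(c,1),np.round(w,1),round(a,1))
    rep("butt",sel((558,392),45,135,165)); rep("grip",sel((558,392),45,90,135))
    rep("rim",sel((515,48),40,125,155)); rep("sock",sel((515,48),30,90,125))
    rep("htop",sel((514,-320),35,74,95)); rep("barrel",sel((514,-320),35,48,74))
    rep("racktop",sel((570,335),130,48,62)); rep("shaft",sel((590,-270),150,30,58))
    rep("vise",sel((515,48),100,30,75)); rep("slim/palm",sel((575,300),45,70,160))
```

```text
scene butt 96 med [559.6 387.7 143.1] rect [556.8 390. ] [26.9 27.5] 7.1
scene grip 172 med [564.6 382.4 112.9] rect [562.  386.7] [29.8 15.4] 51.5
scene rim 107 med [513.9  44.4 133. ] rect [514.2  44.5] [25.9 28.9] 66.3
scene sock 115 med [522.7  40.8 110.3] rect [516.3  45.4] [21.8 26.9] 39.1
scene htop 189 med [ 517.7 -318.5   81.8] rect [ 514.4 -317.8] [33.7 34.2] 82.0
scene barrel 184 med [ 528.6 -313.1   56.4] rect [ 529.9 -314.5] [42.9 27.5] 88.0
scene racktop 868 med [581.7 313.6  53.4] rect [568.9 334.6] [ 65.4 194.8] 12.8
scene shaft 569 med [ 544.2 -298.1   48.7] rect [ 545.9 -306.6] [195.   56.2] 63.6
scene vise 1242 med [520.3  37.6  46.3] rect [488.1  43.8] [145.   95.4] 0.5
scene slim/palm 472 med [583.8 281.  102.8] rect [580.  304.8] [35.6 82.8] 18.6
top butt 103 med [553.7 391.4 147.1] rect [555.3 392.8] [31.2 29.2] 21.3
top grip 48 med [550.7 381.  109.8] rect [560.3 375.5] [22.1 54.5] 28.8
top rim 41 med [517.4  47.5 139.3] rect [513.2  46. ] [26.9 25.4] 2.1
top sock 27 med [520.5  46.1 108.4] rect [513.4  45.4] [22.2 19.6] 15.0
top htop 126 med [ 512.6 -317.3   84.9] rect [ 512.5 -317.1] [33.8 34.2] 32.5
top barrel 58 med [ 527.1 -302.2   53.9] rect [ 518.2 -305.3] [47.7 19.5] 10.3
top racktop 874 med [563.5 320.5  56.2] rect [568.4 334.9] [ 63.3 191.2] 12.8
top shaft 478 med [ 593.2 -252.3   50.7] rect [ 573.4 -272.9] [273.6  71.5] 50.7
top vise 1018 med [494.9  44.1  48.8] rect [487.   45.3] [139.6  91.4] 1.2
top slim/palm 210 med [573.2 320.3 111.1] rect [571.4 303.6] [35.4 79.4] 9.2
```

>>> {"method": "step_arm", "body": {"increments": [{"slide":[-0.06,-0.006,0],"roll":0.18},{"slide":[-0.12,-0.012,0],"roll":0.36},{"slide":[-0.18,-0.018,0],"roll":0.54},{"slide":[-0.24,-0.024,0],"roll":0.72},{"slide":[-0.29,-0.029,0],"roll":0.9}], "fingers": 1}}

```text
t: 1.82
eef_pos: [517.2, 415.4, 214.7]
tcp_rot: [3.141, -0.0, 1.797]
ft_force: [0.6, 0.5, 0.1]
opening: 1.002
grip_force: 0.0
```

```bash
cat >> h.py <<'E'
def go(targets):
    """chain of (x,y,z,yaw) TCP targets (tool down) from the measured pose -> slides (m), roll of each"""
    s=state(); p=np.array(s["eef_pos"]); y=s["tcp_rot"][2]
    print("t",round(s["t"],2),"tcp",p.round(1),"rpy",np.round(s["tcp_rot"],4),"F",np.round(s["ft_force"],1),"grip",round(s["grip_force"],1),"op",round(s["opening"],3))
    for X,Y,Z,W in targets:
        d=np.array([X,Y,Z])-p; c,n=np.cos(y),np.sin(y)
        print("slide mm",np.round([c*d[0]+n*d[1],n*d[0]-c*d[1],-d[2]],1),"roll",round((y-W+np.pi)%(2*np.pi)-np.pi,4))
        p=np.array([X,Y,Z]); y=W
E
python3 - <<'E'
from h import *
im=look("top"); P=cloud(im); Q=P[(im["z_map"]>0)&(P[...,2]>35)&(P[...,2]<58)&(np.hypot(P[...,0]-513.5,P[...,1]+317.5)>45)&(np.hypot(P[...,0]-513.5,P[...,1]+317.5)<200)&(P[...,0]>520)&(P[...,1]>-310)]
print(len(Q)); print("shaft ang",np.rad2deg(np.arctan2(*(np.median(Q,0)-[513.5,-317.5,0])[[1,0]])),cv2.fitLine(Q[:,:2].astype(np.float32),2,0,.01,.01).ravel(), np.median(Q,0))
go([(555.5,392.5,200,1.794)])
E
```

```text
346
shaft ang 39.771085485163695 [   0.7812243    0.6242504  607.4446    -240.32811  ] [ 606.98227141 -239.69339864   50.9850018 ]
t 1.88 tcp [521.6 412.5 214.4] rpy [3.1399e+00 9.0000e-04 1.7854e+00] F [ 1.6 -3.9 -1. ] grip 0.0 op 0.998
slide mm [-26.8  28.9  14.4] roll -0.0086
```

>>> {"method": "step_arm", "body": {"increments": [{"slide":[-0.017,0.017,0.0],"roll":0.005},{"slide":[-0.033,0.0335,0.01],"roll":0.01},{"slide":[-0.033,0.0335,0.03],"roll":0.01},{"slide":[-0.033,0.0335,0.03],"roll":0.01}]}}

```text
t: 2.38
eef_pos: [555.0, 392.2, 182.7]
tcp_rot: [-3.138, 0.001, 1.795]
ft_force: [-0.2, 0.0, 0.1]
opening: 1.0
grip_force: 0.0
```

Run:
```python
from h import *
im=look("scene"); cv2.imwrite("pics/s1.png",cv2.resize(im["color"][60:260,340:600,::-1],None,fx=3,fy=3))
go([(555.5,392.5,88,1.794)])
```

```text
t 2.42 tcp [555.3 392.6 184. ] rpy [-3.1402e+00  3.0000e-04  1.7951e+00] F [-0.1  0.4  0.2] grip 0.0 op 0.998
slide mm [-0.1  0.2 96. ] roll 0.0011
```

View pics/s1.png

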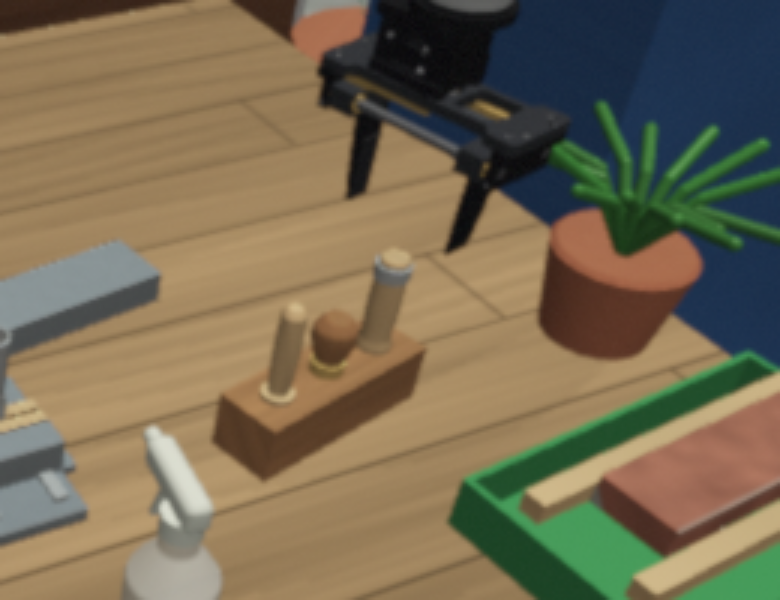

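The hooped handle's butt shows at crop (394,262). The open fingertips, at (350,195) and (455,245), straddle it from above, so I descend and grasp.

>>> {"method": "step_arm", "body": {"increments": [{"slide":[0,0,0.035],"roll":0},{"slide":[0,0,0.07],"roll":0},{"slide":[0,0,0.096],"roll":0},{"slide":[0,0,0.096],"roll":0}]}}

```text
t: 2.92
eef_pos: [554.9, 392.6, 87.7]
tcp_rot: [-3.139, 0.001, 1.795]
ft_force: [0.4, 0.7, 0.0]
opening: 1.0
grip_force: 0.0
```

>>> {"method": "step_arm", "body": {"increments": [{"slide":[0,0,0],"roll":0},{"slide":[0,0,0],"roll":0},{"slide":[0,0,0],"roll":0},{"slide":[0,0,0],"roll":0},{"slide":[0,0,0],"roll":0}], "fingers": 0}}

```text
t: 3.55
eef_pos: [555.6, 392.5, 88.8]
tcp_rot: [3.141, -0.0, 1.794]
ft_force: [0.2, -1.0, 0.5]
opening: 0.532
grip_force: 0.0
```

>>> {"method": "step_arm", "body": {"increments": [{"slide":[0,0,0],"roll":0},{"slide":[0,0,0],"roll":0}]}}

```text
t: 3.8
eef_pos: [555.5, 392.5, 88.7]
tcp_rot: [3.142, -0.0, 1.794]
ft_force: [0.5, -0.3, -0.6]
opening: 0.321
grip_force: 0.0
```

>>> {"method": "step_arm", "body": {"increments": [{"slide":[0,0,0],"roll":0},{"slide":[0,0,0],"roll":0},{"slide":[0,0,0],"roll":0}]}}

```text
t: 4.18
eef_pos: [555.5, 392.5, 88.6]
tcp_rot: [-3.142, -0.0, 1.794]
ft_force: [1.3, -0.1, -0.7]
opening: 0.296
grip_force: 30.0
```

>>> {"method": "step_arm", "body": {"increments": [{"slide":[0,0,-0.03],"roll":0},{"slide":[0,0,-0.08],"roll":0},{"slide":[0,0,-0.13],"roll":0},{"slide":[0,0,-0.17],"roll":0},{"slide":[0,0,-0.17],"roll":0}]}}

```text
t: 4.8
eef_pos: [556.3, 393.0, 262.1]
tcp_rot: [3.136, -0.002, 1.794]
ft_force: [0.2, -0.0, -1.8]
opening: 0.297
grip_force: 30.0
```

Run:
```python
from h import *
go([(513.8,45.3,259,1.794)])
```

```text
t 4.8 tcp [556.3 393.  262.1] rpy [ 3.1361e+00 -1.7000e-03  1.7939e+00] F [ 0.2 -0.  -1.8] grip 30.0 op 0.297
slide mm [-329.7 -118.3    3.1] roll -0.0001
```

>>> {"method": "step_arm", "body": {"increments": [{"slide":[-0.04,-0.0143,0],"roll":0},{"slide":[-0.095,-0.034,0],"roll":0},{"slide":[-0.15,-0.0536,0],"roll":0},{"slide":[-0.205,-0.0732,0],"roll":0},{"slide":[-0.26,-0.0928,0],"roll":0}]}}

```text
t: 5.42
eef_pos: [521.6, 116.7, 257.5]
tcp_rot: [-3.14, -0.0, 1.794]
ft_force: [1.5, 0.2, -0.6]
opening: 0.293
grip_force: 30.0
```

>>> {"method": "step_arm", "body": {"increments": [{"slide":[-0.045,-0.016,0],"roll":0},{"slide":[-0.0694,-0.0247,0],"roll":0},{"slide":[-0.0694,-0.0247,0],"roll":0},{"slide":[-0.0694,-0.0247,0],"roll":0}]}}

```text
t: 5.92
eef_pos: [513.6, 45.7, 258.0]
tcp_rot: [-3.141, -0.001, 1.794]
ft_force: [-0.2, 0.9, -0.8]
opening: 0.294
grip_force: 30.0
```

Run:
```python
from h import *
go([(513.8,45.3,223,1.794)])
im=look("scene"); cv2.imwrite("pics/s2.png",cv2.resize(im["color"][80:250,240:440,::-1],None,fx=3.5,fy=3.5))
P=cloud(im);v=im["z_map"]>0
for z0,z1 in((138,142),(120,135),(182,205),(205,222),(185,222)):
    p=P[v&(np.hypot(P[...,0]-514,P[...,1]-45)<30)&(P[...,2]>z0)&(P[...,2]<z1)]
    print(z0,z1,len(p),p.mean(0).round(1) if len(p) else "", cv2.minAreaRect(p[:,:2].astype(np.float32)) if len(p)>3 else "", p[:,2].min() if len(p) else "")
for t in("handle","handle_shoulder","socket_mouth","handle_butt"):
    for m in mark_of("scene",t)[:1]: print(t,m,px2w(im,*m["uv"],z=dict(handle=183,handle_shoulder=227,socket_mouth=140,handle_butt=321)[t]).round(1))
```

```text
t 5.92 tcp [513.6  45.7 258. ] rpy [-3.1407e+00 -5.0000e-04  1.7937e+00] F [-0.2  0.9 -0.8] grip 30.0 op 0.294
slide mm [-0.5  0.1 35. ] roll -0.0003
138 142 12 [517.7  41.7 138.9] ((515.3125, 42.56306076049805), (24.276653289794922, 22.713592529296875), 81.57371520996094) 138.3115484811401
120 135 96 [515.3  44.4 128.1] ((515.0588989257812, 45.37575149536133), (25.264965057373047, 29.274314880371094), 31.51306915283203) 120.00881667882732
182 205 53 [518.4  44.  193.7] ((518.3707275390625, 43.6568603515625), (15.896404266357422, 7.0528059005737305), 67.23941040039062) 182.74336139141008
205 222 46 [519.8  43.  212.3] ((519.8155517578125, 44.4536018371582), (18.09330940246582, 10.03502082824707), 73.68221282958984) 205.05229034630588
185 222 93 [519.1  43.6 203.6] ((519.6653442382812, 44.363346099853516), (18.04326057434082, 10.35314655303955), 71.93254089355469) 185.15983414819016
handle {'uv': [339.1, 157.6], 'confidence': 0.56} [521.7  46.3 183. ]
handle_shoulder {'uv': [343.2, 137.8], 'confidence': 0.68} [512.9  59.  227. ]
socket_mouth {'uv': [337.1, 171.7], 'confidence': 0.59} [516.6  44.7 140. ]
handle_butt {'uv': [338.6, 102.8], 'confidence': 0.57} [522.   41.2 321. ]
```

View pics/s2.png

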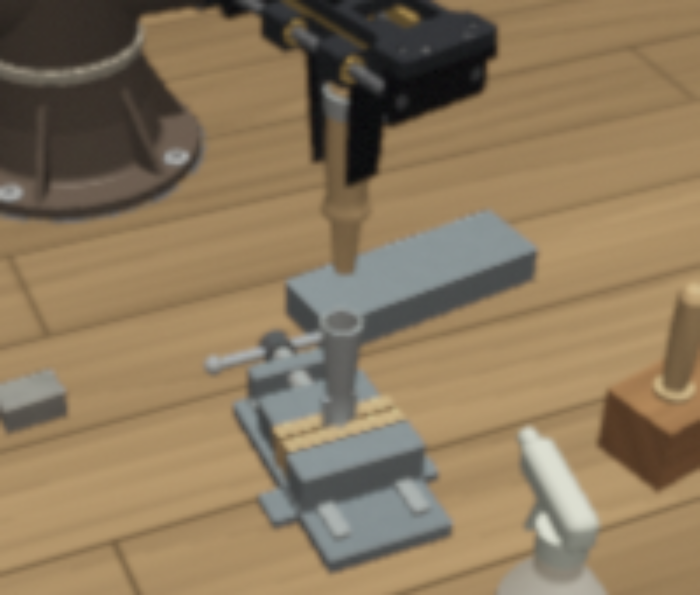

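The tenon hangs directly over the mouth: its tip is at crop (343,270) and the mouth at (342,320), about 1 mm off. I'll nudge it slightly and descend.

>>> {"method": "step_arm", "body": {"increments": [{"slide":[-0.0008,0,0.02],"roll":0},{"slide":[-0.0008,0,0.038],"roll":0},{"slide":[-0.0008,0,0.05],"roll":0},{"slide":[-0.0008,0,0.06],"roll":0},{"slide":[-0.0008,0,0.06],"roll":0}]}}

```text
t: 6.8
eef_pos: [513.8, 44.6, 198.2]
tcp_rot: [-3.141, -0.0, 1.794]
ft_force: [-0.1, 0.8, -0.7]
opening: 0.295
grip_force: 30.0
```

>>> {"method": "step_arm", "body": {"increments": [{"slide":[0,0,0.001],"roll":0},{"slide":[0,0,0.003],"roll":0},{"slide":[0,0,0.005],"roll":0},{"slide":[0,0,0.006],"roll":0},{"slide":[0,0,0.006],"roll":0}]}}

```text
t: 7.42
eef_pos: [513.9, 44.5, 192.6]
tcp_rot: [-3.142, -0.0, 1.794]
ft_force: [0.2, -0.3, -0.1]
opening: 0.296
grip_force: 30.0
```

>>> {"method": "step_arm", "body": {"increments": [{"slide":[0,0,0.001],"roll":0},{"slide":[0,0,0.002],"roll":0},{"slide":[0,0,0.003],"roll":0},{"slide":[0,0,0.003],"roll":0}]}}

```text
t: 7.92
eef_pos: [514.0, 44.5, 189.6]
tcp_rot: [3.141, -0.0, 1.794]
ft_force: [0.4, -1.1, -0.2]
opening: 0.293
grip_force: 30.0
```

>>> {"method": "step_arm", "body": {"increments": [{"slide":[0,0,0.001],"roll":0},{"slide":[0,0,0.002],"roll":0},{"slide":[0,0,0.002],"roll":0}]}}

```text
t: 8.3
eef_pos: [514.1, 44.5, 187.6]
tcp_rot: [3.141, -0.0, 1.794]
ft_force: [1.7, 0.5, -1.3]
opening: 0.299
grip_force: 30.0
```

>>> {"method": "step_arm", "body": {"increments": [{"slide":[0,0,0.001],"roll":0},{"slide":[0,0,0.002],"roll":0},{"slide":[0,0,0.002],"roll":0}]}}

```text
t: 8.68
eef_pos: [514.1, 44.5, 185.6]
tcp_rot: [3.141, -0.0, 1.794]
ft_force: [1.5, 1.7, -1.4]
opening: 0.298
grip_force: 30.0
```

>>> {"method": "step_arm", "body": {"increments": [{"slide":[0,0,0.001],"roll":0},{"slide":[0,0,0.002],"roll":0},{"slide":[0,0,0.002],"roll":0}]}}

```text
t: 9.05
eef_pos: [514.1, 44.5, 183.6]
tcp_rot: [3.141, -0.0, 1.794]
ft_force: [3.3, 1.1, -1.4]
opening: 0.296
grip_force: 30.0
```

>>> {"method": "step_arm", "body": {"increments": [{"slide":[0,0,0.001],"roll":0},{"slide":[0,0,0.002],"roll":0},{"slide":[0,0,0.002],"roll":0}]}}

```text
t: 9.43
eef_pos: [514.1, 44.5, 181.7]
tcp_rot: [3.141, -0.0, 1.794]
ft_force: [2.6, 2.1, 3.4]
opening: 0.297
grip_force: 30.0
```

Contact: about 4.5 N upward, with the shoulder about 9 mm above the mouth. Now I release.

>>> {"method": "step_arm", "body": {"increments": [{"slide":[0,0,0],"roll":0},{"slide":[0,0,0],"roll":0},{"slide":[0,0,0],"roll":0},{"slide":[0,0,0],"roll":0}], "fingers": 0.75}}

```text
t: 9.93
eef_pos: [513.8, 44.5, 181.5]
tcp_rot: [-3.141, -0.0, 1.794]
ft_force: [0.6, -1.1, -0.5]
opening: 0.662
grip_force: 0.0
```

>>> {"method": "step_arm", "body": {"increments": [{"slide":[0,0,-0.03],"roll":0},{"slide":[0,0,-0.08],"roll":0},{"slide":[0,0,-0.12],"roll":0},{"slide":[0,0,-0.12],"roll":0},{"slide":[0,0,-0.12],"roll":0}]}}

```text
t: 10.55
eef_pos: [513.5, 44.5, 300.9]
tcp_rot: [-3.141, -0.0, 1.794]
ft_force: [0.7, -0.2, -0.2]
opening: 0.753
grip_force: 0.0
```

```bash
cat >> h.py <<'E'
def axis():
    for n in("scene","top"):
        im=look(n);P=cloud(im);v=im["z_map"]>0
        m=v&(np.hypot(P[...,0]-514,P[...,1]-45)<40)
        for z0,z1 in((100,130),(158,175),(185,205),(212,226),(228,260)):
            p=P[m&(P[...,2]>z0)&(P[...,2]<z1)]
            if len(p)>3: print(n,z0,len(p),np.median(p,0).round(1),np.round(cv2.minAreaRect(p[:,:2].astype(np.float32))[0],1))
        for t in("handle_butt","handle_shoulder"):
            for k in mark_of(n,t)[:1]: print(t,k,px2w(im,*k["uv"],z=dict(handle_butt=242,handle_shoulder=148)[t]).round(1))
    return
E
python3 - <<'E'
from h import *
axis()
im=look("scene"); cv2.imwrite("pics/s3.png",cv2.resize(im["color"][60:230,240:440,::-1],None,fx=3.5,fy=3.5))
# hammer: yaw of shaft ~ 0.69
go([(513.8,-200,300,1.794),(513.2,-317.5,130,0.69)])
E
```

```text
scene 100 97 [523.3  40.2 116.4] [520.5  41.5]
scene 158 64 [524.   39.8 166.1] [521.5  41.5]
scene 185 85 [524.8  39.4 195. ] [520.8  39.8]
scene 212 63 [525.1  38.7 218.4] [522.6  41. ]
scene 228 122 [520.3  42.3 236.8] [516.4  43.5]
handle_shoulder {'uv': [340.8, 163.8], 'confidence': 0.85} [501.7  60.7 148. ]
t 10.9 tcp [513.9  44.5 301.1] rpy [-3.1407e+00 -3.0000e-04  1.7938e+00] F [-0.2 -0.6  0. ] grip 0.0 op 0.75
slide mm [-238.4  -54.2    1.1] roll -0.0002
slide mm [-114.5  -26.6  170. ] roll 1.104
```

View pics/s3.png

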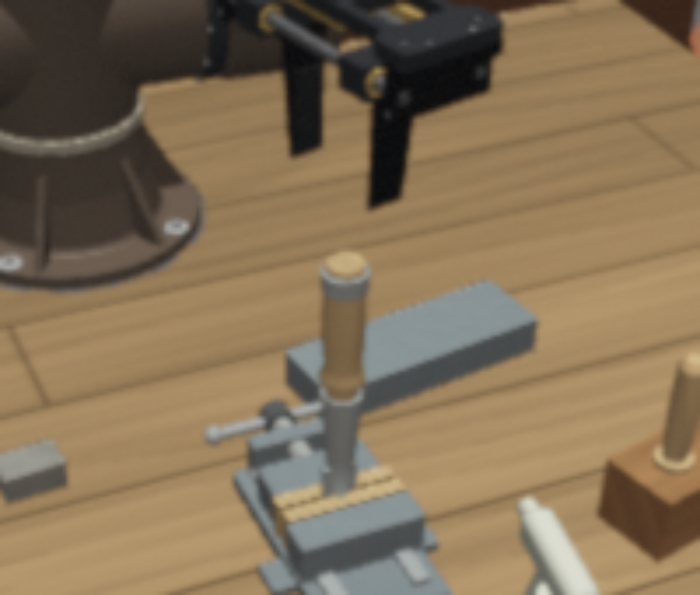

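The handle stands straight in the socket with its butt at crop (345,265). Next, the hammer.

>>> {"method": "step_arm", "body": {"increments": [{"slide":[-0.04,-0.009,0],"roll":0.15},{"slide":[-0.1,-0.0227,0],"roll":0.33},{"slide":[-0.16,-0.0363,0],"roll":0.51},{"slide":[-0.22,-0.0499,0],"roll":0.69},{"slide":[-0.28,-0.0635,0],"roll":0.87}]}}

```text
t: 11.52
eef_pos: [513.7, -244.7, 301.5]
tcp_rot: [-3.141, -0.0, 0.918]
ft_force: [1.7, 0.6, -0.1]
opening: 0.749
grip_force: 0.0
```

Run:
```python
from h import *
look("top")
im=look("top"); 
for m in mark_of("top","hammer_top")[:2]: print(m["confidence"],px2w(im,*m["uv"],z=84).round(1))
go([(513.3,-317.4,160,0.685)])
```

```text
t 11.68 tcp [ 513.5 -245.   300.7] rpy [-3.1405e+00  1.0000e-04  9.1970e-01] F [0.5 0.8 0.6] grip 0.0 op 0.75
slide mm [-57.7  43.7 140.7] roll 0.2347
```

>>> {"method": "step_arm", "body": {"increments": [{"slide":[-0.025,0.019,0.02],"roll":0.1},{"slide":[-0.05,0.038,0.06],"roll":0.2},{"slide":[-0.0577,0.0437,0.11],"roll":0.2347},{"slide":[-0.0577,0.0437,0.155],"roll":0.2347},{"slide":[-0.0577,0.0437,0.18],"roll":0.2347}]}}

```text
t: 12.3
eef_pos: [513.6, -313.3, 119.3]
tcp_rot: [-3.139, 0.0, 0.691]
ft_force: [-0.5, 1.1, 0.3]
opening: 0.75
grip_force: 0.0
```

Run:
```python
from h import *
im=look("scene"); cv2.imwrite("pics/s4.png",cv2.resize(im["color"][150:300,90:290,::-1],None,fx=3.5,fy=3.5))
go([(513.3,-317.4,45,0.685)])
```

```text
t 12.35 tcp [ 512.9 -312.7  117. ] rpy [-3.1357e+00  1.1000e-03  6.9140e-01] F [-0.8  0.3 -2.5] grip 0.0 op 0.75
slide mm [-2.7  3.8 72. ] roll 0.0064
```

View pics/s4.png

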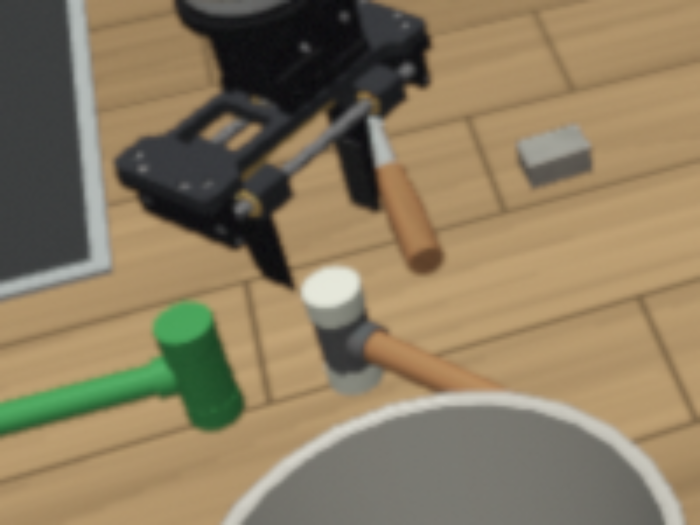

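The white-faced hammer stands at crop (335,290) and the open fingers are above it. The green one is clear at (185,325). Let it settle and check.

>>> {"method": "step_arm", "body": {"increments": [{"slide":[0,0,0],"roll":0},{"slide":[0,0,0],"roll":0}]}}

```text
t: 12.6
eef_pos: [514.8, -314.9, 123.1]
tcp_rot: [3.14, -0.001, 0.69]
ft_force: [-0.1, -0.1, -0.5]
opening: 0.751
grip_force: 0.0
```

Run:
```python
from h import *
go([(513.3,-317.4,45,0.685)])
```

```text
t 12.6 tcp [ 514.8 -314.9  123.1] rpy [ 3.1396e+00 -6.0000e-04  6.9010e-01] F [-0.1 -0.1 -0.5] grip 0.0 op 0.751
slide mm [-2.7  1.  78.1] roll 0.0051
```

>>> {"method": "step_arm", "body": {"increments": [{"slide":[-0.0025,0.001,0.03],"roll":0.005},{"slide":[-0.0025,0.001,0.06],"roll":0.005},{"slide":[-0.0025,0.001,0.077],"roll":0.005},{"slide":[-0.0025,0.001,0.077],"roll":0.005}], "fingers": 0.7}}

```text
t: 13.1
eef_pos: [512.8, -317.2, 44.5]
tcp_rot: [-3.141, 0.0, 0.684]
ft_force: [0.9, -0.3, 0.5]
opening: 0.702
grip_force: 0.0
```

>>> {"method": "step_arm", "body": {"increments": [{"slide":[0,0,0],"roll":0},{"slide":[0,0,0],"roll":0},{"slide":[0,0,0],"roll":0},{"slide":[0,0,0],"roll":0},{"slide":[0,0,0],"roll":0}], "fingers": 0}}

```text
t: 13.72
eef_pos: [512.9, -317.4, 45.0]
tcp_rot: [3.141, -0.0, 0.684]
ft_force: [-1.1, 0.6, 5.4]
opening: 0.372
grip_force: 30.0
```

>>> {"method": "step_arm", "body": {"increments": [{"slide":[0,0,0],"roll":0},{"slide":[0,0,0],"roll":0}]}}

```text
t: 13.98
eef_pos: [512.9, -317.4, 45.0]
tcp_rot: [3.141, -0.0, 0.684]
ft_force: [-1.7, 0.0, 5.9]
opening: 0.375
grip_force: 30.0
```

>>> {"method": "step_arm", "body": {"increments": [{"slide":[0,0,-0.01],"roll":0},{"slide":[0,0,-0.04],"roll":0},{"slide":[0,0,-0.09],"roll":0},{"slide":[0,0,-0.14],"roll":0},{"slide":[0,0,-0.19],"roll":0}]}}

```text
t: 14.6
eef_pos: [512.3, -317.1, 236.4]
tcp_rot: [-3.141, 0.0, 0.684]
ft_force: [0.8, -0.6, -4.1]
opening: 0.372
grip_force: 30.0
```

>>> {"method": "step_arm", "body": {"increments": [{"slide":[0,0,-0.05],"roll":0},{"slide":[0,0,-0.085],"roll":0},{"slide":[0,0,-0.095],"roll":0},{"slide":[0,0,-0.095],"roll":0}]}}

```text
t: 15.1
eef_pos: [512.5, -317.2, 328.9]
tcp_rot: [-3.141, 0.0, 0.684]
ft_force: [-0.9, -0.6, -4.1]
opening: 0.375
grip_force: 30.0
```

Run:
```python
from h import *
axis()
im=look("scene"); P=cloud(im)
for z0,z1 in((270,285),(290,305),(325,340)):
    p=P[(im["z_map"]>0)&(np.hypot(P[...,0]-513,P[...,1]+317)<35)&(P[...,2]>z0)&(P[...,2]<z1)]
    if len(p): print(z0,len(p),np.median(p,0).round(1),p[:,2].min().round(1))
print([ (m["confidence"],m["uv"],px2w(im,*m["uv"],z=285).round(1)) for m in mark_of("scene","hammer")[:2]])
go([(514.3,45,330,0.684)])
```

```text
scene 100 95 [522.7  40.3 116.8] [520.6  42. ]
scene 158 67 [524.3  40.1 166. ] [522.3  42.4]
scene 185 90 [525.1  39.3 195. ] [519.8  40.3]
scene 212 61 [526.   38.8 219.4] [524.   39.9]
scene 228 123 [520.4  42.  237.1] [516.5  43.5]
handle_butt {'uv': [337.0, 137.1], 'confidence': 0.68} [526.   37.8 242. ]
handle_shoulder {'uv': [339.9, 165.6], 'confidence': 0.84} [507.3  55.9 148. ]
top 100 4 [503.1  41.4 111.2] [504.8  39.6]
top 158 19 [502.6  38.  161.9] [505.3  42.4]
top 185 11 [501.9  41.8 197.3] [502.3  44.1]
top 212 5 [500.3  43.3 222.2] [499.6  43.4]
top 228 110 [511.8  45.4 240.7] [513.9  46.4]
handle_butt {'uv': [286.7, 195.6], 'confidence': 0.64} [512.5  56.3 242. ]
handle_shoulder {'uv': [285.2, 134.3], 'confidence': 0.67} [706.6  70.7 148. ]
270 17 [ 527.9 -316.2  283.8] 281.7
290 141 [ 527.6 -319.1  297.6] 290.0
325 261 [ 530.4 -311.6  333.5] 325.0
[(0.92, [151.4, 267.0], array([ 785.8, -365.2,  285. ])), (0.89, [162.3, 157.3], array([ 521.9, -316.2,  285. ]))]
t 15.5 tcp [ 512.7 -317.4  329. ] rpy [-3.1407e+00  1.0000e-04  6.8410e-01] F [-0.2 -0.1 -2.6] grip 30.0 op 0.374
slide mm [ 230.2 -279.8   -1. ] roll 0.0001
```

>>> {"method": "step_arm", "body": {"increments": [{"slide":[0.025,-0.03,0],"roll":0},{"slide":[0.06,-0.073,0],"roll":0},{"slide":[0.095,-0.1156,0],"roll":0},{"slide":[0.13,-0.158,0],"roll":0},{"slide":[0.165,-0.201,0],"roll":0}]}}

```text
t: 16.12
eef_pos: [513.4, -55.6, 329.6]
tcp_rot: [3.141, -0.0, 0.684]
ft_force: [0.6, -0.1, -3.3]
opening: 0.376
grip_force: 30.0
```

>>> {"method": "step_arm", "body": {"increments": [{"slide":[0.03,-0.0365,0],"roll":0},{"slide":[0.055,-0.067,0],"roll":0},{"slide":[0.0652,-0.0793,0],"roll":0},{"slide":[0.0652,-0.0793,0],"roll":0},{"slide":[0.0652,-0.0793,0],"roll":0}]}}

```text
t: 16.75
eef_pos: [514.1, 44.4, 329.5]
tcp_rot: [3.142, 0.0, 0.683]
ft_force: [0.6, -0.5, -2.2]
opening: 0.371
grip_force: 30.0
```

Run:
```python
from h import *
go([(514,45.3,288,0.684)])
im=look("scene"); cv2.imwrite("pics/s5.png",cv2.resize(im["color"][60:230,240:440,::-1],None,fx=3.5,fy=3.5))
```

```text
t 16.75 tcp [514.1  44.4 329.5] rpy [3.1415e+00 2.0000e-04 6.8340e-01] F [ 0.6 -0.5 -2.2] grip 30.0 op 0.371
slide mm [ 0.5 -0.7 41.5] roll -0.0006
```

View pics/s5.png

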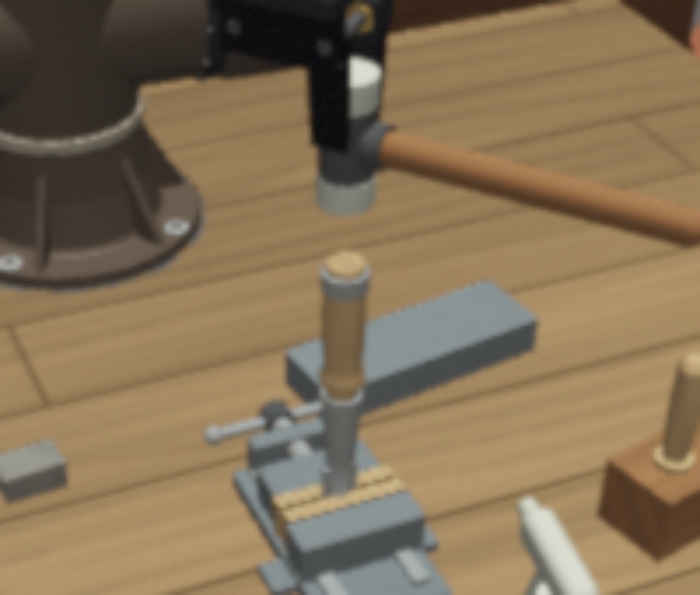

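The hammer face at crop (345,195) is centred above the butt at (345,265). I'll descend to just above it, then press in small steps.

>>> {"method": "step_arm", "body": {"increments": [{"slide":[0.0003,-0.0005,0.012],"roll":0},{"slide":[0.0003,-0.0005,0.024],"roll":0},{"slide":[0.0003,-0.0005,0.033],"roll":0},{"slide":[0.0003,-0.0005,0.037],"roll":0},{"slide":[0.0003,-0.0005,0.037],"roll":0}]}}

```text
t: 17.42
eef_pos: [513.9, 45.9, 292.4]
tcp_rot: [-3.141, 0.0, 0.684]
ft_force: [-1.0, -0.9, -3.2]
opening: 0.372
grip_force: 30.0
```

>>> {"method": "step_arm", "body": {"increments": [{"slide":[0,0,0.001],"roll":0},{"slide":[0,0,0.002],"roll":0},{"slide":[0,0,0.002],"roll":0}]}}

```text
t: 17.8
eef_pos: [513.9, 45.9, 290.7]
tcp_rot: [3.142, -0.0, 0.684]
ft_force: [-1.2, 0.0, -3.1]
opening: 0.374
grip_force: 30.0
```

>>> {"method": "step_arm", "body": {"increments": [{"slide":[0,0,0.001],"roll":0},{"slide":[0,0,0.002],"roll":0},{"slide":[0,0,0.002],"roll":0}]}}

```text
t: 18.18
eef_pos: [513.9, 45.9, 288.5]
tcp_rot: [-3.141, 0.0, 0.684]
ft_force: [-0.7, -0.0, -4.1]
opening: 0.375
grip_force: 30.0
```

>>> {"method": "step_arm", "body": {"increments": [{"slide":[0,0,0.0005],"roll":0},{"slide":[0,0,0.001],"roll":0},{"slide":[0,0,0.001],"roll":0}]}}

```text
t: 18.55
eef_pos: [514.1, 45.9, 287.9]
tcp_rot: [3.141, -0.001, 0.684]
ft_force: [-0.1, -0.2, 0.7]
opening: 0.373
grip_force: 30.0
```

>>> {"method": "step_arm", "body": {"increments": [{"slide":[0,0,0.0005],"roll":0},{"slide":[0,0,0.001],"roll":0},{"slide":[0,0,0.001],"roll":0}]}}

```text
t: 18.92
eef_pos: [514.0, 45.9, 286.8]
tcp_rot: [3.141, -0.0, 0.684]
ft_force: [-0.1, -0.5, 2.8]
opening: 0.374
grip_force: 30.0
```

>>> {"method": "step_arm", "body": {"increments": [{"slide":[0,0,0.0005],"roll":0},{"slide":[0,0,0.001],"roll":0},{"slide":[0,0,0.001],"roll":0}]}}

```text
t: 19.3
eef_pos: [514.1, 45.9, 285.9]
tcp_rot: [3.141, -0.001, 0.684]
ft_force: [-0.2, -0.3, 5.0]
opening: 0.375
grip_force: 30.0
```

>>> {"method": "step_arm", "body": {"increments": [{"slide":[0,0,0.0005],"roll":0},{"slide":[0,0,0.0005],"roll":0}]}}

```text
t: 19.55
eef_pos: [514.2, 45.9, 285.7]
tcp_rot: [3.141, -0.001, 0.684]
ft_force: [0.1, 0.1, 8.0]
opening: 0.373
grip_force: 30.0
```

>>> {"method": "step_arm", "body": {"increments": [{"slide":[0,0,0.0005],"roll":0},{"slide":[0,0,0.0005],"roll":0}]}}

```text
t: 19.8
eef_pos: [514.5, 45.9, 285.6]
tcp_rot: [3.14, -0.002, 0.684]
ft_force: [0.3, 0.6, 10.1]
opening: 0.376
grip_force: 30.0
```

>>> {"method": "step_arm", "body": {"increments": [{"slide":[0,0,0.0005],"roll":0},{"slide":[0,0,0.0005],"roll":0}]}}

```text
t: 20.05
eef_pos: [514.7, 45.9, 285.4]
tcp_rot: [3.14, -0.002, 0.684]
ft_force: [-0.1, -1.2, 12.7]
opening: 0.374
grip_force: 30.0
```

>>> {"method": "step_arm", "body": {"increments": [{"slide":[0,0,0.0005],"roll":0},{"slide":[0,0,0.0005],"roll":0}]}}

```text
t: 20.3
eef_pos: [514.9, 45.9, 285.3]
tcp_rot: [3.139, -0.003, 0.684]
ft_force: [0.3, 0.1, 16.1]
opening: 0.373
grip_force: 30.0
```

Push is about 16–20 N and the butt no longer moves. One slight extra step to confirm, then lift off.

>>> {"method": "step_arm", "body": {"increments": [{"slide":[0,0,0.0004],"roll":0},{"slide":[0,0,0.0004],"roll":0},{"slide":[0,0,0.0004],"roll":0}]}}

```text
t: 20.68
eef_pos: [515.0, 45.9, 285.2]
tcp_rot: [3.139, -0.004, 0.684]
ft_force: [-0.1, 0.4, 18.2]
opening: 0.374
grip_force: 30.0
```

>>> {"method": "step_arm", "body": {"increments": [{"slide":[0,0,-0.002],"roll":0},{"slide":[0,0,-0.006],"roll":0},{"slide":[0,0,-0.02],"roll":0},{"slide":[0,0,-0.04],"roll":0},{"slide":[0,0,-0.045],"roll":0}]}}

```text
t: 21.3
eef_pos: [514.2, 45.9, 329.5]
tcp_rot: [3.141, -0.001, 0.684]
ft_force: [-0.1, 0.1, -3.7]
opening: 0.378
grip_force: 30.0
```

Run:
```python
from h import *
axis()
im=look("scene"); cv2.imwrite("pics/s6.png",cv2.resize(im["color"][60:230,240:440,::-1],None,fx=3.5,fy=3.5))
go([(514,45.3,286,0.684)])
```

```text
scene 100 97 [523.4  40.6 116.1] [519.   43.5]
scene 158 66 [524.4  39.9 166.9] [522.6  42. ]
scene 185 93 [525.2  40.  195.2] [521.1  39.3]
scene 212 64 [526.   38.3 219.9] [523.1  40.3]
scene 228 109 [518.9  42.8 235.8] [516.7  44. ]
handle_butt {'uv': [336.2, 135.2], 'confidence': 0.56} [518.5  39.3 242. ]
handle_shoulder {'uv': [340.5, 168.5], 'confidence': 0.93} [518.   52.5 148. ]
t 21.65 tcp [513.8  45.9 327.7] rpy [-3.1409e+00  7.0000e-04  6.8410e-01] F [ 0.1  0.4 -4.1] grip 30.0 op 0.371
slide mm [-0.2  0.6 41.7] roll 0.0001
```

View pics/s6.png

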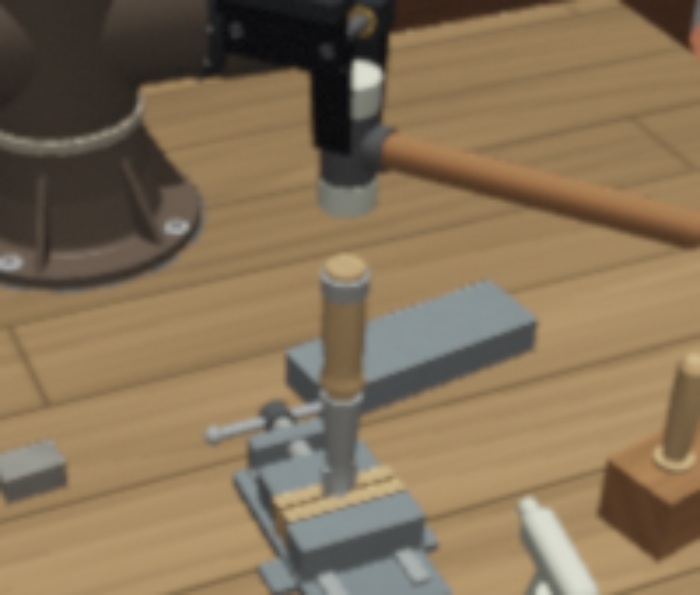

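The butt has moved down slightly to crop (345,268) and the handle is straight. A second tap will confirm it's tight.

>>> {"method": "step_arm", "body": {"increments": [{"slide":[0,0,0.012],"roll":0},{"slide":[0,0,0.026],"roll":0},{"slide":[0,0,0.035],"roll":0},{"slide":[0,0,0.039],"roll":0},{"slide":[0,0,0.039],"roll":0}]}}

```text
t: 22.28
eef_pos: [513.9, 45.9, 289.0]
tcp_rot: [-3.141, 0.0, 0.684]
ft_force: [0.0, -0.3, -3.4]
opening: 0.372
grip_force: 30.0
```

>>> {"method": "step_arm", "body": {"increments": [{"slide":[0,0,0.001],"roll":0},{"slide":[0,0,0.001],"roll":0}]}}

```text
t: 22.52
eef_pos: [514.0, 45.9, 288.4]
tcp_rot: [3.141, -0.0, 0.684]
ft_force: [-1.1, 0.6, -3.3]
opening: 0.377
grip_force: 30.0
```

>>> {"method": "step_arm", "body": {"increments": [{"slide":[0,0,0.001],"roll":0},{"slide":[0,0,0.001],"roll":0}]}}

```text
t: 22.78
eef_pos: [513.9, 45.9, 287.2]
tcp_rot: [-3.142, -0.0, 0.684]
ft_force: [-0.2, 0.2, -2.5]
opening: 0.376
grip_force: 30.0
```

>>> {"method": "step_arm", "body": {"increments": [{"slide":[0,0,0.001],"roll":0},{"slide":[0,0,0.001],"roll":0}]}}

```text
t: 23.02
eef_pos: [513.9, 45.9, 286.1]
tcp_rot: [-3.141, 0.0, 0.684]
ft_force: [0.1, 0.2, -2.3]
opening: 0.374
grip_force: 30.0
```

>>> {"method": "step_arm", "body": {"increments": [{"slide":[0,0,0.001],"roll":0},{"slide":[0,0,0.001],"roll":0}]}}

```text
t: 23.28
eef_pos: [514.2, 45.9, 285.7]
tcp_rot: [3.141, -0.001, 0.684]
ft_force: [0.2, -0.2, 2.9]
opening: 0.371
grip_force: 30.0
```

>>> {"method": "step_arm", "body": {"increments": [{"slide":[0,0,0.001],"roll":0},{"slide":[0,0,0.001],"roll":0}]}}

```text
t: 23.52
eef_pos: [514.6, 45.9, 285.5]
tcp_rot: [3.14, -0.002, 0.684]
ft_force: [-0.1, -0.4, 10.3]
opening: 0.375
grip_force: 30.0
```

>>> {"method": "step_arm", "body": {"increments": [{"slide":[0,0,0.0008],"roll":0},{"slide":[0,0,0.0008],"roll":0}]}}

```text
t: 23.78
eef_pos: [515.0, 45.9, 285.3]
tcp_rot: [3.139, -0.003, 0.684]
ft_force: [-0.4, -0.5, 14.6]
opening: 0.374
grip_force: 30.0
```

>>> {"method": "step_arm", "body": {"increments": [{"slide":[0,0,0.0005],"roll":0},{"slide":[0,0,0.0005],"roll":0}]}}

```text
t: 24.02
eef_pos: [515.2, 45.9, 285.2]
tcp_rot: [3.138, -0.004, 0.684]
ft_force: [-0.8, -0.4, 17.3]
opening: 0.371
grip_force: 30.0
```

>>> {"method": "step_arm", "body": {"increments": [{"slide":[0,0,-0.002],"roll":0},{"slide":[0,0,-0.006],"roll":0},{"slide":[0,0,-0.02],"roll":0},{"slide":[0,0,-0.04],"roll":0},{"slide":[0,0,-0.045],"roll":0}]}}

```text
t: 24.65
eef_pos: [514.2, 45.9, 329.3]
tcp_rot: [3.14, -0.002, 0.684]
ft_force: [0.6, -1.3, -3.8]
opening: 0.373
grip_force: 30.0
```

Run:
```python
from h import *
go([(513,-317.4,330,0.684)])
```

```text
t 24.65 tcp [514.2  45.9 329.3] rpy [ 3.1404e+00 -1.5000e-03  6.8410e-01] F [ 0.6 -1.3 -3.8] grip 30.0 op 0.373
slide mm [-230.6  280.8   -0.7] roll 0.0001
```

The same stop at 285.2 mm under about 21 N, so it's tight. I'll put the hammer back in its old spot.

>>> {"method": "step_arm", "body": {"increments": [{"slide":[-0.025,0.03,0],"roll":0},{"slide":[-0.06,0.073,0],"roll":0},{"slide":[-0.095,0.1156,0],"roll":0},{"slide":[-0.13,0.158,0],"roll":0},{"slide":[-0.165,0.201,0],"roll":0}]}}

```text
t: 25.28
eef_pos: [512.7, -215.8, 327.6]
tcp_rot: [-3.141, 0.0, 0.684]
ft_force: [1.1, -0.3, -2.7]
opening: 0.371
grip_force: 30.0
```

>>> {"method": "step_arm", "body": {"increments": [{"slide":[-0.03,0.0365,0],"roll":0},{"slide":[-0.055,0.067,0],"roll":0},{"slide":[-0.0656,0.0798,0],"roll":0},{"slide":[-0.0656,0.0798,0],"roll":0},{"slide":[-0.0656,0.0798,0],"roll":0}]}}

```text
t: 25.9
eef_pos: [512.8, -316.2, 327.9]
tcp_rot: [-3.141, -0.0, 0.685]
ft_force: [-0.2, 0.1, -3.4]
opening: 0.378
grip_force: 30.0
```

>>> {"method": "step_arm", "body": {"increments": [{"slide":[0,0,0.03],"roll":0},{"slide":[0,0,0.08],"roll":0},{"slide":[0,0,0.13],"roll":0},{"slide":[0,0,0.18],"roll":0},{"slide":[0,0,0.22],"roll":0}]}}

```text
t: 26.52
eef_pos: [512.8, -315.8, 106.5]
tcp_rot: [-3.141, -0.0, 0.686]
ft_force: [0.2, 0.0, -3.1]
opening: 0.372
grip_force: 30.0
```

>>> {"method": "step_arm", "body": {"increments": [{"slide":[0,0,0.025],"roll":0},{"slide":[0,0,0.045],"roll":0},{"slide":[0,0,0.055],"roll":0},{"slide":[0,0,0.055],"roll":0}]}}

```text
t: 27.02
eef_pos: [512.9, -316.7, 52.9]
tcp_rot: [-3.141, -0.0, 0.685]
ft_force: [-0.3, 0.0, -3.2]
opening: 0.375
grip_force: 30.0
```

>>> {"method": "step_arm", "body": {"increments": [{"slide":[0,0,0.002],"roll":0},{"slide":[0,0,0.004],"roll":0},{"slide":[0,0,0.006],"roll":0},{"slide":[0,0,0.006],"roll":0}]}}

```text
t: 27.52
eef_pos: [512.6, -317.4, 46.9]
tcp_rot: [-3.142, -0.0, 0.684]
ft_force: [-0.1, -0.2, -2.5]
opening: 0.373
grip_force: 30.0
```

>>> {"method": "step_arm", "body": {"increments": [{"slide":[0,0,0.001],"roll":0},{"slide":[0,0,0.001],"roll":0}]}}

```text
t: 27.78
eef_pos: [512.7, -317.4, 45.9]
tcp_rot: [-3.142, -0.0, 0.684]
ft_force: [0.4, -0.9, -3.8]
opening: 0.371
grip_force: 30.0
```

>>> {"method": "step_arm", "body": {"increments": [{"slide":[0,0,0.0007],"roll":0},{"slide":[0,0,0.0007],"roll":0}]}}

```text
t: 28.02
eef_pos: [512.7, -317.4, 45.1]
tcp_rot: [-3.141, -0.0, 0.684]
ft_force: [-0.4, 0.2, -2.4]
opening: 0.374
grip_force: 30.0
```

>>> {"method": "step_arm", "body": {"increments": [{"slide":[0,0,0.0007],"roll":0},{"slide":[0,0,0.0007],"roll":0}]}}

```text
t: 28.28
eef_pos: [512.7, -317.4, 45.0]
tcp_rot: [3.141, -0.0, 0.684]
ft_force: [-2.4, 1.1, 4.4]
opening: 0.375
grip_force: 30.0
```

Touching the bench. I open the fingers slowly, then retreat straight up.

>>> {"method": "step_arm", "body": {"increments": [{"slide":[0,0,0],"roll":0},{"slide":[0,0,0],"roll":0},{"slide":[0,0,0],"roll":0},{"slide":[0,0,0],"roll":0},{"slide":[0,0,0],"roll":0}], "fingers": 0.7}}

```text
t: 28.9
eef_pos: [512.7, -317.4, 44.5]
tcp_rot: [-3.142, -0.0, 0.684]
ft_force: [-0.3, 0.7, -0.6]
opening: 0.698
grip_force: 0.0
```

>>> {"method": "step_arm", "body": {"increments": [{"slide":[0,0,-0.02],"roll":0},{"slide":[0,0,-0.06],"roll":0},{"slide":[0,0,-0.11],"roll":0},{"slide":[0,0,-0.16],"roll":0},{"slide":[0,0,-0.2],"roll":0}]}}

```text
t: 29.52
eef_pos: [512.7, -317.4, 246.7]
tcp_rot: [3.14, -0.0, 0.684]
ft_force: [0.5, 0.2, -0.6]
opening: 0.701
grip_force: 0.0
```

>>> {"method": "step_arm", "body": {"increments": [{"slide":[0,0,0],"roll":0},{"slide":[0,0,0],"roll":0}]}}

```text
t: 29.78
eef_pos: [512.3, -317.2, 243.7]
tcp_rot: [-3.14, 0.0, 0.684]
ft_force: [-0.1, 0.3, -0.6]
opening: 0.697
grip_force: 0.0
```

Run:
```python
from h import *
axis()
im=look("scene"); cv2.imwrite("pics/s7.png",cv2.resize(im["color"][80:330,90:520,::-1],None,fx=1.8,fy=1.8))
go([])
```

```text
scene 100 101 [523.6  39.9 116.6] [520.5  41.4]
scene 158 64 [524.2  40.4 166.9] [522.3  42.3]
scene 185 87 [525.3  40.5 194.4] [524.3  41.2]
scene 212 63 [526.   39.1 220.2] [523.   40.8]
scene 228 113 [520.3  43.2 235.7] [516.5  44.2]
handle_butt {'uv': [337.0, 134.0], 'confidence': 0.95} [514.8  42.8 242. ]
handle_shoulder {'uv': [339.2, 169.0], 'confidence': 0.62} [518.6  48.9 148. ]
top 158 12 [502.7  41.8 164.9] [504.3  43.2]
top 185 11 [501.7  41.9 195.1] [502.7  44.2]
top 212 6 [500.8  44.6 222.1] [502.2  47.7]
top 228 109 [512.3  45.3 238.5] [513.7  45.8]
handle_butt {'uv': [289.6, 195.2], 'confidence': 0.44} [513.6  48.9 242. ]
handle_shoulder {'uv': [293.7, 200.1], 'confidence': 0.72} [515.6  42.4 148. ]
t 30.12 tcp [ 512.6 -317.4  243.9] rpy [-3.1406e+00  1.0000e-04  6.8410e-01] F [ 0.5  0.2 -0.9] grip 0.0 op 0.7
```

View pics/s7.png

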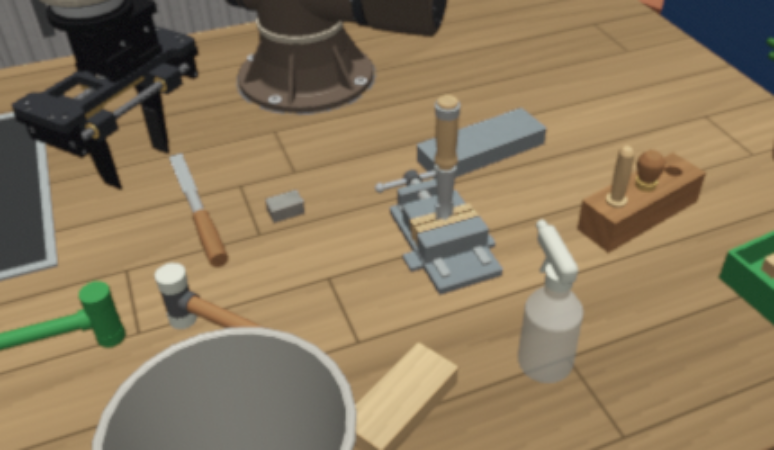

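The handle stands straight in the chisel at crop (447,130), and the hammer stands on its face at (175,295). The other handles are still in the rack and nothing else has moved, so I'm handing in.

```bash
python3 -c "
from cell import env; print(env.job_done())"
```

```text
the job is handed in; nothing more can be done
None
```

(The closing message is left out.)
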